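# Open the safety-capped stain remover

### The job

Take the lid off the white laundry canister and set it down, not dropped, right way up on the round cork mat. Then press down the red safety cap of the bottle inside, twist it anticlockwise while pressed until it comes free, and lift it straight up; finish while still holding the cap level above the bottle, at least 5 cm clear of its neck. Leave the other things on the counter where they are.

Things in the scene. Friction and masses are not known exactly. Their poses are not given: they have to be found in the camera images.
- canister: White round canister fixed to the counter, 150 mm across, 115 mm high, walls 4 mm. Origin: centre of its underside, z up. A bottle stands in its middle.
- lid: Loose white lid on the canister's rim, 0.25 kg: a shallow inverted pan 156 mm across below, 136 mm at its flat top, 48 mm high, hollow, hiding the bottle's cap. A wooden knob on top: round, 30 mm across, from 54 to 80 mm above the lid's underside, on a thinner 14 mm stem. Origin: centre of the lid's underside (the open rim), z up through the knob.
- mat: Round cork mat fixed to the counter, 240 mm across, 4 mm thick, where the lid goes. Origin: centre of its underside.
- bottle: Blue bottle wedged in the canister, neither turns nor lifts; 90 mm across, centred in the canister. Origin: centre of its underside, on the canister's floor (6 mm above the counter), z up along the neck. The capped neck stands above the canister's rim; with the cap off the neck's top is 139 mm above this origin.
- cap: Red ribbed push-and-turn safety cap, 16-sided, 52 mm across flats, 28 mm high, 30 g, a white mark on top along its +x axis. Origin: centre of its open underside, z up. Seated, its underside is 115 mm above the bottle's origin (6 mm above the canister's rim) and its x axis lies along the bottle's. Fingers can grip its sides from any direction.
- cap_top (a point): Centre of the cap's top. A spring pushes the cap up, 6 N at rest, 11 N fully pressed, 8 mm down, where it stops. It turns only while pressed more than 5 mm. Kept down and turned anticlockwise seen from above, it is free after about 65 degrees, meets a stop at about 80, and then lifts straight off.
- detergent: Green detergent bottle with a blue cap, 72 mm across, 170 mm high, loose; leave alone. Origin: centre of its underside.
- measure: Orange measuring cup, 70 mm across, 60 mm high, loose; leave alone. Origin: centre of its underside.
- brush: Brush lying flat, loose; leave alone. Its long axis is x.
Mind the look-alikes: they are no part of the job. What is shaped like the lid but green is not meant. Several things look just like the mat: the one meant starts nearest to the robot's base.

How it is judged:
By the outcome, as a careful person would: the job done as asked, in the order asked, and still so for the second after the job is handed in, while the arm keeps its last pose, push and grip.
It also fails if it takes over 64 s, if anything falls off the work surface, if the arm or the gripper's body presses on something with over 40 N, if the wrist force passes 120 N, or if a joint passes its speed limit or range.

### The arm

A 7-joint arm with a two-finger parallel gripper is mounted at the origin on the work surface. World frame = base frame: x ahead of the robot, y to its left, z up, the work surface at z = 0. Lengths are in m, angles in rad, forces in N, time in s.
With the tool pointing down it reaches from about 0.4 to 0.85 m from the base axis. Payload 4.5 kg.
Tool frame: the origin (TCP) lies at the very end of the fingers, on their centre line; the grasp point (between the pads) lies 19 mm behind it (grip_point_offset is the distance from the TCP to the grasp point, in m); z points along the fingers, y is the line along which they close (so a half turn about z gives the same grasp; the last joint's range is limited). The gripper opens to 88 mm and grips with 3 to 60 N. Pads are 18 mm wide; open, the fingers measure 123 mm over their backs; the gripper's body (75 mm by 187 mm) begins 45 mm behind the grasp point.
Start: joints at [-1.243, 0.689, -0.195, 1.565, 0.157, 0.902, -0.215], TCP at [0.181, 0.598, 0.239] pointing down, gripper open.
Joint ranges: [-3.01, 3.01], [-0.46, 2.08], [-1.47, 1.51], [0.13, 2.56], [-1, 4.14], [0.04, 2.09], [-2.66, 2.66]. Speed limits (rad/s): [2.57, 2.57, 3.14, 3.14, 3.14, 3.14, 3.14].

### API

Orientations are given as a unit quaternion [x, y, z, w].
In Python, from plant import get_state, snapshot, camera_params, finish_job, grip_point_offset gives the robot as it stands.
- The arm moves only by the tool inch_along, called after ">>>" as name([rows], argument=value, ...), one row to a line, values as JSON. Schema: {"type":"object","properties":{"moves":{"type":"array","items":{"type":"array","prefixItems":[{"type":"number"},{"type":"array","items":{"type":"number"},"minItems":3,"maxItems":3},{"type":"array","items":{"type":"number"},"minItems":3,"maxItems":3}],"minItems":3,"maxItems":3},"minItems":1,"maxItems":10},"force":{"type":"number"},"only":{"type":"string"},"quiet":{"type":"boolean"},"lines":{"type":"string"}},"required":["moves"],"additionalProperties":false}. moves is a list of rows, 1 to 10 of them, each written [opening, [dx, dy, dz], [rx, ry, rz]]: the opening from 0.0 (shut) to 1.0 (fully open), then dx, dy, dz in fractions of the full range, 1 being 1 m, then a rotation vector rx, ry, rz in fractions of the full range, 1 being 60 degrees; each row is the pose to reach, as a shift and turn from the pose commanded when the call began, along the tool's axes at that moment; what a row does not reach only later rows make up. A row lasts 1/10 s, in which the tool goes at most 0.05 m and 0.15 rad, less where a joint would pass 70% of its speed; a pose out of reach is approached as far as the arm can. The fingers move at their own pace and stop on an object; force is the grip in N (left out, the last holds). Time passes only in rows, so rows that do not move let the fingers close. The tool returns the time, the measured TCP pose, the force, the opening and the grip force at its end. only (a regular expression) keeps the lines of the reply that match it, lines (a string "A,B") keeps lines A to B, and quiet returns only ok. A shift or turn number past 1, either way, is cut back to 1. Input that does not fit is refused with a message, and nothing moves.
- get_state(): the state, without advancing time (a new reading comes with each control period).
- snapshot(name): name is "scene" or "top" or "wrist"; returns (picture, depth): 400x640x3 uint8, red, green, blue; 400x640 float32, m along the optical axis (not along the pixel's ray), 0 where there is no reading.
- camera_params(name): a dict with "fx", "fy", "cx", "cy" (pixels), "rvec" (rotation vector, rad) and "tvec" (3), from world to camera coordinates, as OpenCV has them. Camera axes: x right, y down, z forward; pixel columns grow to the right and rows downward; lengths in m; the calibration is good to about 2 mm. A picture is of the moment at which its call begins: read the wrist's pose just before it. camera_params takes no time and is no camera call; for the wrist camera it gives the pose at the moment of the call.
- finish_job(): hands the job in; it is judged then, once.
The state is a dict: "clock": time; "q": joint angles; "qd": joint speeds; "joint_torque": joint torques, N m; "tool_pos": TCP position; "eef_rot": TCP orientation; "contact_force": force on the tool from outside, world axes, zero at the start; "moment": the same for the moment, N m; "opening": opening from 0.0 (shut) to 1.0 (fully open); "finger_force": force on a finger pad.
Only numpy, scipy, OpenCV 4.12 (cv2) and the standard library are available. Lean on these libraries where they do the work, as an engineer would, in place of code of your own. Each camera call takes 0.05 s, during which the arm holds its last target. There are 200 camera calls.

## Working session

There is one attempt and no reset: what is moved stays moved. The work goes in short steps, Python scripts to look and compute and a tool call to move; the robot and the scene stay as the last step left them, time stands still between calls to the robot, and variables do not carry over. Pictures are saved under pics/ and viewed, at most 10 in all, crops included, and the job is handed in when it is done.

```bash
mkdir -p pics; ls; cat > h.py <<'E'
import numpy as np,cv2
from plant import *
from scipy.spatial.transform import Rotation as R
def cam(n):
    c=camera_params(n);Rm=cv2.Rodrigues(np.array(c['rvec'],float))[0];return c,Rm,np.array(c['tvec'],float).ravel()
def cloud(n,d,c=None):
    c,Rm,t=c or cam(n);v,u=np.mgrid[:400,:640]
    P=np.stack([(u-c['cx'])/c['fx']*d,(v-c['cy'])/c['fy']*d,d],-1);return (P-t)@Rm
def tool(p):  # world vec to tool axes
    return R.from_quat(get_state()['eef_rot']).inv().apply(p)
E
python3 - <<'E'
from h import *
s=get_state();print(s['tool_pos'],s['eef_rot'],R.from_quat(s['eef_rot']).as_matrix().round(3),s['contact_force'],grip_point_offset)
for n in ('top','scene'):
    p,d=snapshot(n);cv2.imwrite(f'pics/{n}.png',p[:,:,::-1]);np.savez(f'{n}.npz',p=p,d=d)
    c,Rm,t=cam(n);print(n,-Rm.T@t,c['fx'])
E
```

```text
pics
[0.18083518 0.59761163 0.23791511] [ 1.46294139e-01  9.89240708e-01 -9.17115383e-04 -6.81011276e-05] [[-0.957  0.289 -0.   ]
 [ 0.289  0.957 -0.002]
 [-0.    -0.002 -1.   ]] [-0.24568691  0.36341189  0.7454691 ] 0.0187
top [ 0.40714737 -0.08681331  1.76714051] 484.09269728699803
scene [ 1.3833735  -0.79399812  1.18606668] 380.714786881137
```

View pics/top.png

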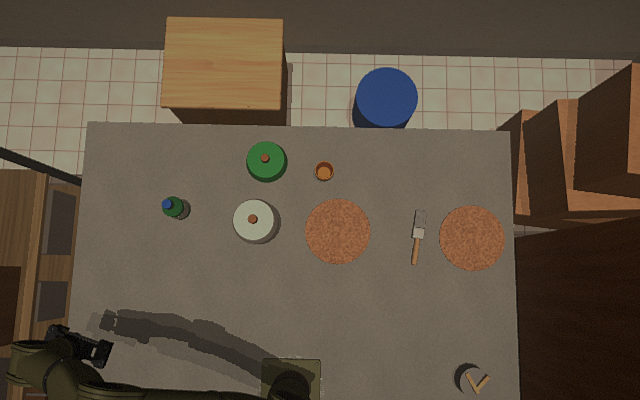

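View pics/scene.png

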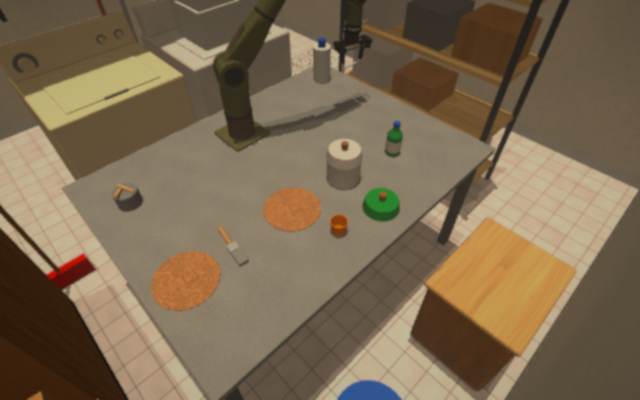

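The top view shows the white lid at about (256,221) with its knob at (252,219). The mats are at (338,231) and (472,238), the base at about (290,385), and the green decoy lid at (266,161). The scene view agrees. The left mat is the nearer one, and I'll measure it next.

```bash
python3 - <<'E'
from h import *
for n,knobpx in (('top',None),('scene',None)):
    z=np.load(n+'.npz');p,d=z['p'],z['d'];P=cloud(n,d);hsv=cv2.cvtColor(p,cv2.COLOR_RGB2HSV)
    ok=(d>0)
    X,Y,Z=P[...,0],P[...,1],P[...,2]
    # knob / lid by height
    box=ok&(X>.3)&(X<.9)&(abs(Y)<.7)
    H,S,V=[hsv[...,i] for i in range(3)]
    m=box&(Z<.02)&(Z>-.01)&(H<14)&(S>80)
    k,l,st,ce=cv2.connectedComponentsWithStats(m.astype(np.uint8))
    for i in range(1,k):
        if st[i,4]>300:
            q=P[l==i];(cx,cy),r=cv2.minEnclosingCircle(q[:,:2].astype(np.float32));print(n,'mat',cx,cy,r,q.mean(0),np.linalg.norm([cx,cy]))
    wl=box&(Z>.14)&(S<50)&(V>70)&(X>.35)
    k,l,st,ce=cv2.connectedComponentsWithStats(wl.astype(np.uint8))
    for i in range(1,k):
        if st[i,4]>80:
            q=P[l==i];c,r=cv2.minEnclosingCircle(q[:,:2].astype(np.float32));print(n,'white',ce[i],c,r,q.min(0),q.max(0))
    kn=box&(Z>.172)&(H<20)&(S>70)
    k,l,st,ce=cv2.connectedComponentsWithStats(kn.astype(np.uint8))
    for i in range(1,k):
        if st[i,4]>10:
            q=P[l==i];c,r=cv2.minEnclosingCircle(q[:,:2].astype(np.float32));print(n,'knob',ce[i],c,r,np.median(q,0),q.min(0),q.max(0))
    tall=ok&(X>.2)&(X<.9)&(abs(Y)<.7)&(Z>.04)
    k,l,st,ce=cv2.connectedComponentsWithStats(tall.astype(np.uint8))
    for i in range(1,k):
        if st[i,4]>50: q=P[l==i];print(n,'tall',ce[i].round(),q.min(0).round(3),q.max(0).round(3))
E
```

```text
top mat 0.5527738332748413 -0.15429116785526276 0.12109255790710449 [ 0.55114564 -0.15446163  0.00413151] 0.5739030190123615
top mat 0.5389565825462341 -0.6427968144416809 0.12103378027677536 [ 0.53838839 -0.62139639  0.00404642] 0.8388456011247174
top white [252.83461211 219.39812447] (0.5702217221260071, 0.13282014429569244) 0.06723028421401978 [0.5045202  0.06804301 0.1522099 ] [0.63580163 0.19931132 0.17461045]
top knob [252.10606061 218.45454545] (0.570671021938324, 0.13169871270656586) 0.014612462371587753 [0.56986803 0.13102047 0.19517643] [0.55635905 0.11812492 0.17306698] [0.58496593 0.1452325  0.20450972]
top tall [265. 159.] [0.734 0.044 0.04 ] [0.872 0.181 0.087]
top tall [324. 168.] [ 0.733 -0.134  0.041] [ 0.8   -0.069  0.068]
top tall [174. 207.] [0.58  0.385 0.041] [0.652 0.456 0.181]
top tall [255. 221.] [0.494 0.056 0.04 ] [0.646 0.205 0.205]
top tall [ 49. 346.] [0.2   0.415 0.241] [0.237 0.692 0.737]
scene mat 0.5573878884315491 -0.15496128797531128 0.12245235592126846 [ 0.56273947 -0.15939152  0.00546648] 0.5785276648019075
scene mat 0.5440146327018738 -0.6478864550590515 0.12335433810949326 [ 0.5500117  -0.6248019   0.00554544] 0.8459957324022025
scene knob [344.44642857 144.75      ] (0.5772127509117126, 0.1288204789161682) 0.016520602628588676 [0.58168684 0.12650877 0.19035577] [0.56481109 0.11428471 0.1723361 ] [0.59144319 0.14243701 0.20013826]
scene tall [359.  27.] [0.2   0.543 0.24 ] [0.245 0.686 0.554]
scene tall [394. 137.] [0.589 0.382 0.041] [0.662 0.449 0.176]
scene tall [344. 160.] [0.51  0.053 0.04 ] [0.655 0.198 0.2  ]
scene tall [382. 201.] [0.743 0.04  0.04 ] [0.883 0.182 0.087]
scene tall [339. 222.] [ 0.737 -0.135  0.04 ] [ 0.809 -0.067  0.066]
```

>>> inch_along([
  [1,[-0.508,-0.333,-0.03],[0,0,0]],
  [1,[-0.508,-0.333,-0.03],[0,0,0]],
  [1,[-0.508,-0.333,-0.03],[0,0,0]],
  [1,[-0.508,-0.333,-0.03],[0,0,0]],
  [1,[-0.508,-0.333,-0.03],[0,0,0]],
  [1,[-0.508,-0.333,-0.03],[0,0,0]],
  [1,[-0.508,-0.333,-0.03],[0,0,0]],
  [1,[-0.508,-0.333,-0.03],[0,0,0]],
  [1,[-0.508,-0.333,-0.03],[0,0,0]],
  [1,[-0.508,-0.333,-0.03],[0,0,0]],
], force=30)

```text
clock: 1.1
tool_pos: [0.5023, 0.2133, 0.2633]
eef_rot: [0.146, 0.989, -0.0, -0.0]
contact_force: [-0.4, 0.9, -0.7]
opening: 0.999
finger_force: 0.0
```

```bash
python3 - <<'E'
from h import *
s=get_state();print(s['q'],tool(np.array([.5715,.132,.265])-s['tool_pos']))
E
```

```text
[-0.33001561  0.55745383 -0.25202788  1.7742557   0.1790506   0.83276434
  0.61066503] [-0.08977508 -0.05781799 -0.00175366]
```

>>> inch_along([
  [1,[-0.09,-0.058,0],[0,0,0]],
  [1,[-0.09,-0.058,0],[0,0,0]],
  [1,[-0.09,-0.058,0],[0,0,0]],
  [1,[-0.09,-0.058,0],[0,0,0]],
])

```text
clock: 1.5
tool_pos: [0.5714, 0.1315, 0.2627]
eef_rot: [0.149, 0.989, -0.0, -0.0]
contact_force: [-1.0, 0.1, 0.5]
opening: 0.999
finger_force: 0.0
```

```bash
python3 - <<'E'
from h import *
s=get_state();print(s['q'],tool(np.array([.5715,.132,.265])-s['tool_pos']))
c=cam('wrist');p,d=snapshot('wrist');cv2.imwrite('pics/w1.png',p[:,:,::-1])
P=cloud('wrist',d,c);Z=P[...,2];print(cam('wrist')[1])
m=(d>0)&(Z>.185)&(Z<.21)&(np.hypot(P[...,0]-.57,P[...,1]-.13)<.03)
q=P[m];print(m.sum(),np.argwhere(m).mean(0) if m.any() else 0)
if m.any():print(cv2.minEnclosingCircle(q[:,:2].astype(np.float32)),np.median(q,0))
E
```

```text
[-0.15732771  0.61307102 -0.25218535  1.65476948  0.18510303  0.89819426
  0.79133893] [ 7.40914727e-05  4.84961680e-04 -2.31593315e-03]
[[ 2.88960200e-01  9.57341094e-01  1.81318726e-04]
 [ 9.09419076e-01 -2.74554763e-01  3.12372577e-01]
 [ 2.99096886e-01 -9.00983475e-02 -9.49959652e-01]]
1329 [215.31151242 319.84800602]
((0.5729339122772217, 0.13216808438301086), 0.014964474365115166) [0.57095666 0.13281445 0.19488624]
```

View pics/w1.png

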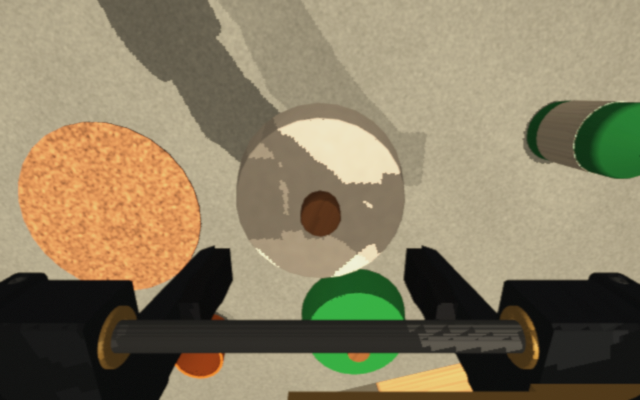

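The wrist view shows the knob at (320,215), centred between the fingers at (231,250) and (405,250), with its top at z=0.195 as expected. I'll descend and grasp it.

>>> inch_along([
  [1,[0,0.001,0.04],[0,0,0]],
  [1,[0,0.001,0.075],[0,0,0]],
  [1,[0,0.001,0.095],[0,0,0]],
  [1,[0,0.001,0.095],[0,0,0]],
  [0,[0,0.001,0.095],[0,0,0]],
  [0,[0,0.001,0.095],[0,0,0]],
  [0,[0,0.001,0.095],[0,0,0]],
  [0,[0,0.001,0.095],[0,0,0]],
  [0,[0,0.001,0.095],[0,0,0]],
  [0,[0,0.001,0.095],[0,0,0]],
], force=30)

```text
clock: 2.55
tool_pos: [0.5712, 0.1346, 0.1686]
eef_rot: [0.146, 0.989, 0.0, 0.0]
contact_force: [-0.4, 0.2, -0.2]
opening: 0.479
finger_force: 0.0
```

>>> inch_along([
  [0,[0,0,0],[0,0,0]],
  [0,[0,0,0],[0,0,0]],
  [0,[0,0,0],[0,0,0]],
  [0,[0,0,0],[0,0,0]],
  [0,[0,0,0],[0,0,0]],
  [0,[0,0,0],[0,0,0]],
], force=30)

```text
clock: 3.15
tool_pos: [0.571, 0.1343, 0.1684]
eef_rot: [0.146, 0.989, -0.0, -0.0]
contact_force: [-0.8, -0.7, 1.7]
opening: 0.334
finger_force: 30.0
```

>>> inch_along([
  [0,[0,0,-0.02],[0,0,0]],
  [0,[0,0,-0.045],[0,0,0]],
  [0,[0,0,-0.075],[0,0,0]],
  [0,[0,0,-0.09],[0,0,0]],
  [0,[0,0,-0.09],[0,0,0]],
], force=30)

```text
clock: 3.65
tool_pos: [0.5722, 0.1355, 0.2601]
eef_rot: [0.146, 0.989, 0.001, 0.002]
contact_force: [-0.3, -0.5, -3.2]
opening: 0.334
finger_force: 30.0
```

>>> inch_along([
  [0,[-0.01,-0.03,0],[0,0,0]],
  [0,[-0.018,-0.075,0],[0,0,0]],
  [0,[-0.029,-0.12,0],[0,0,0]],
  [0,[-0.04,-0.165,0],[0,0,0]],
  [0,[-0.05,-0.21,0],[0,0,0]],
  [0,[-0.06,-0.25,0],[0,0,0]],
  [0,[-0.065,-0.275,0],[0,0,0]],
  [0,[-0.067,-0.281,0],[0,0,0]],
  [0,[-0.067,-0.281,0],[0,0,0]],
])

```text
clock: 4.55
tool_pos: [0.5531, -0.1543, 0.257]
eef_rot: [0.147, 0.989, 0.0, -0.001]
contact_force: [0.1, 0.7, -2.9]
opening: 0.332
finger_force: 30.0
```

```bash
python3 - <<'E'
from h import *
s=get_state();print(s['q'][6],tool(np.array([.554,-.1545,.0575])-s['tool_pos']),s['finger_force'])
p,d=snapshot('scene');cv2.imwrite('pics/s2.png',p[80:330,100:500,::-1])
E
```

```text
1.2686749472132421 [-1.32637309e-03 -6.66214785e-07  1.99496650e-01] 30.000246539711952
```

View pics/s2.png

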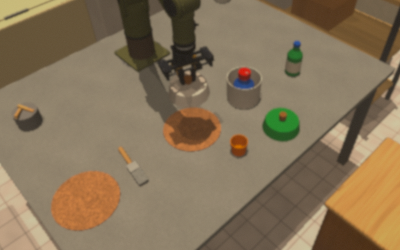

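The lid hangs level in the gripper over the near mat at crop (190,130). The red cap is uncovered at (245,75). I'll lower the lid gently.

>>> inch_along([
  [0,[0,0,0.03],[0,0,0]],
  [0,[0,0,0.07],[0,0,0]],
  [0,[0,0,0.11],[0,0,0]],
  [0,[0,0,0.15],[0,0,0]],
  [0,[0,0,0.178],[0,0,0]],
  [0,[0,0,0.188],[0,0,0]],
  [0,[0,0,0.192],[0,0,0]],
  [0,[0,0,0.195],[0,0,0]],
  [0,[0,0,0.195],[0,0,0]],
], force=30)

```text
clock: 5.5
tool_pos: [0.5549, -0.1534, 0.0644]
eef_rot: [0.146, 0.989, 0.0, 0.001]
contact_force: [-0.5, 0.3, -3.0]
opening: 0.327
finger_force: 30.0
```

>>> inch_along([
  [0,[0,0,0.002],[0,0,0]],
  [0,[0,0,0.004],[0,0,0]],
  [0,[0,0,0.005],[0,0,0]],
  [0,[0,0,0.005],[0,0,0]],
])

```text
clock: 5.9
tool_pos: [0.5538, -0.1538, 0.0584]
eef_rot: [0.146, 0.989, 0.0, 0.0]
contact_force: [-0.7, -0.5, -2.1]
opening: 0.33
finger_force: 30.0
```

>>> inch_along([
  [0,[0,0,0.001],[0,0,0]],
  [0,[0,0,0.001],[0,0,0]],
])

```text
clock: 6.1
tool_pos: [0.554, -0.1537, 0.0574]
eef_rot: [0.146, 0.989, 0.0, 0.0]
contact_force: [0.1, -0.6, -2.9]
opening: 0.33
finger_force: 30.0
```

>>> inch_along([
  [0,[0,0,0.001],[0,0,0]],
  [0,[0,0,0.001],[0,0,0]],
])

```text
clock: 6.3
tool_pos: [0.554, -0.1538, 0.0573]
eef_rot: [0.146, 0.989, -0.0, 0.0]
contact_force: [-2.3, 0.4, 5.5]
opening: 0.333
finger_force: 30.0
```

>>> inch_along([
  [0,[0,0,0.001],[0,0,0]],
  [0,[0,0,0.001],[0,0,0]],
])

```text
clock: 6.5
tool_pos: [0.554, -0.1538, 0.0572]
eef_rot: [0.146, 0.989, -0.0, 0.0]
contact_force: [-2.1, 0.6, 14.9]
opening: 0.329
finger_force: 30.0
```

Contact is confirmed at the expected height. I'll ease off, release and rise.

>>> inch_along([
  [0,[0,0,-0.0015],[0,0,0]],
  [0.6,[0,0,-0.0015],[0,0,0]],
  [0.6,[0,0,-0.0015],[0,0,0]],
  [0.8,[0,0,-0.0015],[0,0,0]],
  [1,[0,0,-0.0015],[0,0,0]],
  [1,[0,0,-0.0015],[0,0,0]],
  [1,[0,0,-0.0015],[0,0,0]],
  [1,[0,0,-0.0015],[0,0,0]],
])

```text
clock: 7.3
tool_pos: [0.5538, -0.1537, 0.0568]
eef_rot: [0.146, 0.989, 0.0, -0.0]
contact_force: [1.0, -0.4, 0.9]
opening: 0.939
finger_force: 0.0
```

>>> inch_along([
  [1,[0,0,-0.03],[0,0,0]],
  [1,[0,0,-0.08],[0,0,0]],
  [1,[0,0,-0.13],[0,0,0]],
  [1,[0,0,-0.18],[0,0,0]],
  [1,[0,0,-0.2],[0,0,0]],
  [1,[0,0,-0.2],[0,0,0]],
])

```text
clock: 7.9
tool_pos: [0.5559, -0.1541, 0.2606]
eef_rot: [0.147, 0.989, -0.0, 0.004]
contact_force: [0.7, 0.1, -1.0]
opening: 1.001
finger_force: 0.0
```

>>> inch_along([
  [1,[0.05,0.24,0],[0,0,0]],
  [1,[0.05,0.24,0],[0,0,0]],
  [1,[0.05,0.24,0],[0,0,0]],
  [1,[0.05,0.24,0],[0,0,0]],
  [1,[0.05,0.24,0],[0,0,0]],
  [1,[0.05,0.24,0],[0,0,0]],
  [1,[0.05,0.24,0],[0,0,0]],
])

```text
clock: 8.6
tool_pos: [0.5745, 0.0916, 0.2554]
eef_rot: [0.145, 0.989, -0.0, -0.001]
contact_force: [-0.0, -1.0, 0.2]
opening: 1.002
finger_force: 0.0
```

```bash
python3 - <<'E'
from h import *
s=get_state();print(s['q'])
c=cam('wrist');p,d=snapshot('wrist');cv2.imwrite('pics/w2.png',p[:,:,::-1])
t,dt=snapshot('top');P=cloud('top',dt)
for n,p,P in (('wrist',p,cloud('wrist',d,c)),('top',t,P)):
    hsv=cv2.cvtColor(p,cv2.COLOR_RGB2HSV);Z=P[...,2]
    m=(Z>.13)&(Z<.165)&(np.hypot(P[...,0]-.572,P[...,1]-.133)<.06)
    m2=m&(Z>.143)
    q=P[m2];print(n,m2.sum())
    if m2.sum()>10:
        c0=cv2.minEnclosingCircle(q[:,:2].astype(np.float32));print(c0,np.median(q,0))
        S=hsv[...,1];w=m2&(S<90);print('mark',w.sum(),P[w].mean(0) if w.any() else 0)
    l=(Z>.045)&(Z<.1)&(np.hypot(P[...,0]-.554,P[...,1]+.154)<.1);q=P[l&(Z<.06)]
    if len(q)>50: print('lid',cv2.minEnclosingCircle(q[:,:2].astype(np.float32)),np.percentile(q[:,2],[5,50,95]),P[l][:,2].max())
E
```

```text
[-0.08140412  0.61709837 -0.26489156  1.6755059   0.19788169  0.87812926
  0.85336732]
wrist 3226
((0.5729062557220459, 0.13209553062915802), 0.026607371866703033) [0.57176906 0.13224441 0.1492226 ]
mark 63 [0.58760448 0.13312054 0.14971999]
lid ((0.5564931631088257, -0.15386195480823517), 0.0694359764456749) [0.05026943 0.05214707 0.05337218] 0.08628946281792467
top 0
lid ((0.5538830757141113, -0.15371280908584595), 0.07010361552238464) [0.04624362 0.0519211  0.05767699] 0.0925783321954729
```

View pics/w2.png

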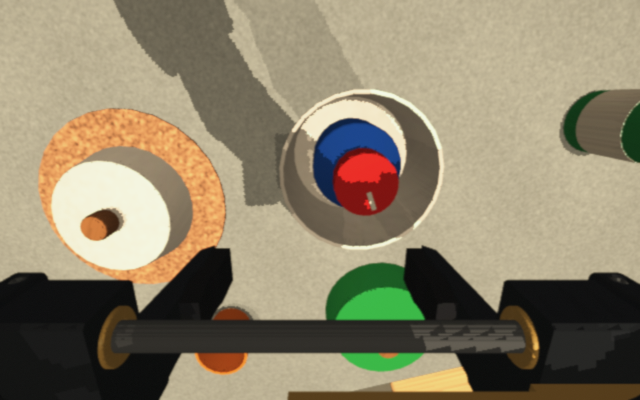

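The lid sits upright and flat on the mat at (110,215) with its top at z=0.052. The cap is at (366,182) inside the canister, centre (0.5725, 0.132), top z=0.149, with its mark roughly along world +x. I'll move over the cap and grip it.

>>> inch_along([
  [1,[0.0137,0.0387,0],[0,0,0]],
  [1,[0.0137,0.0387,0],[0,0,0]],
  [1,[0.0137,0.0387,0],[0,0,0]],
], force=50)

```text
clock: 9.0
tool_pos: [0.5734, 0.1306, 0.2565]
eef_rot: [0.146, 0.989, -0.0, -0.0]
contact_force: [0.1, 0.2, 0.4]
opening: 1.0
finger_force: 0.0
```

```bash
python3 - <<'E'
from h import *
import time
s=get_state();print(s['tool_pos'],tool(np.array([.5723,.1325,.126])-s['tool_pos']))
E
```

```text
[0.57337572 0.13060985 0.25649517] [0.00150338 0.0015969  0.13049487]
```

>>> inch_along([
  [1,[0.001,0.001,0.03],[0,0,0]],
  [1,[0.001,0.001,0.07],[0,0,0]],
  [1,[0.001,0.001,0.105],[0,0,0]],
  [1,[0.001,0.001,0.125],[0,0,0]],
  [1,[0.001,0.001,0.13],[0,0,0]],
  [0,[0.001,0.001,0.13],[0,0,0]],
  [0,[0.001,0.001,0.13],[0,0,0]],
  [0,[0.001,0.001,0.13],[0,0,0]],
  [0,[0.001,0.001,0.13],[0,0,0]],
  [0,[0.001,0.001,0.13],[0,0,0]],
], force=50)

```text
clock: 10.0
tool_pos: [0.5734, 0.1327, 0.1277]
eef_rot: [0.146, 0.989, 0.0, 0.001]
contact_force: [-0.5, -0.7, 4.4]
opening: 0.582
finger_force: 50.0
```

>>> inch_along([
  [0,[0,0,0],[0,0,0]],
  [0,[0,0,0],[0,0,0]],
  [0,[0,0,0],[0,0,0]],
  [0,[0,0,0],[0,0,0]],
], force=50)

```text
clock: 10.4
tool_pos: [0.5734, 0.1327, 0.1276]
eef_rot: [0.146, 0.989, 0.0, 0.001]
contact_force: [-0.2, -0.9, 5.4]
opening: 0.584
finger_force: 50.0
```

>>> inch_along([
  [0,[0,0,0.002],[0,0,0]],
  [0,[0,0,0.004],[0,0,0]],
  [0,[0,0,0.006],[0,0,0]],
  [0,[0,0,0.007],[0,0,0]],
  [0,[0,0,0.007],[0,0,0]],
], force=60)

```text
clock: 10.9
tool_pos: [0.5734, 0.1328, 0.121]
eef_rot: [0.146, 0.989, 0.0, 0.001]
contact_force: [-1.4, -1.0, 9.6]
opening: 0.582
finger_force: 60.0
```

>>> inch_along([
  [0,[0,0,0.001],[0,0,0]],
  [0,[0,0,0.001],[0,0,0]],
])

```text
clock: 11.1
tool_pos: [0.5734, 0.1328, 0.1201]
eef_rot: [0.146, 0.989, 0.0, 0.001]
contact_force: [-3.3, -1.2, 10.6]
opening: 0.58
finger_force: 60.0
```

Pressed about 7.5 mm at about 10.6 N, which matches the spring. I'll twist anticlockwise, which is negative about tool z.

The manual's scale: turns go in shares of 60 degrees. Converting my numbers, -0.65 rad / 1.0472 = -0.6207.

>>> inch_along([
  [0,[0,0,0.0005],[0,0,-0.0668]],
  [0,[0,0,0.0005],[0,0,-0.1623]],
  [0,[0,0,0.0005],[0,0,-0.2578]],
  [0,[0,0,0.0005],[0,0,-0.3533]],
  [0,[0,0,0.0005],[0,0,-0.4488]],
  [0,[0,0,0.0005],[0,0,-0.5443]],
  [0,[0,0,0.0005],[0,0,-0.6207]],
  [0,[0,0,0.0005],[0,0,-0.6207]],
])

```text
clock: 11.9
tool_pos: [0.5743, 0.1336, 0.12]
eef_rot: [-0.178, 0.984, 0.001, 0.002]
contact_force: [-0.5, -0.2, 11.2]
opening: 0.579
finger_force: 60.0
```

```bash
python3 -c "
from h import *
s=get_state();print(s['moment'],s['q'])"
```

```text
[-0.01910048  0.13609258 -0.00465129] [-0.08801862  0.82285771 -0.38254428  1.7721754   0.47810805  0.63576543
  1.17968034]
```

Converted, -0.62 rad / 1.0472 = -0.5921.

>>> inch_along([
  [0,[0,0,0.0005],[0,0,-0.0668]],
  [0,[0,0,0.0005],[0,0,-0.1623]],
  [0,[0,0,0.0005],[0,0,-0.2578]],
  [0,[0,0,0.0005],[0,0,-0.3533]],
  [0,[0,0,0.0005],[0,0,-0.4488]],
  [0,[0,0,0.0005],[0,0,-0.5252]],
  [0,[0,0,0.0005],[0,0,-0.5921]],
  [0,[0,0,0.0005],[0,0,-0.5921]],
])

```text
clock: 12.7
tool_pos: [0.5742, 0.1337, 0.1196]
eef_rot: [-0.47, 0.883, 0.0, 0.002]
contact_force: [-1.1, -0.6, 10.2]
opening: 0.579
finger_force: 60.0
```

```bash
python3 -c "
from h import *
s=get_state();print(s['moment'],s['q'])"
```

```text
[-0.01391102  0.24677928  0.03946174] [ 0.00312411  0.85255094 -0.55042012  1.76750349  0.65044752  0.70708373
  1.645014  ]
```

Converted, -0.09 rad / 1.0472 = -0.0859.

>>> inch_along([
  [0,[0,0,0.0003],[0,0,-0.0477]],
  [0,[0,0,0.0003],[0,0,-0.0859]],
  [0,[0,0,0.0003],[0,0,-0.0859]],
])

```text
clock: 13.0
tool_pos: [0.574, 0.1338, 0.1196]
eef_rot: [-0.508, 0.861, -0.0, 0.002]
contact_force: [-2.4, -1.0, 12.5]
opening: 0.583
finger_force: 60.0
```

```bash
python3 -c "
from h import *
s=get_state();print(s['moment'])"
```

```text
[ 0.01783944  0.50488815 -0.05618969]
```

>>> inch_along([
  [0,[0,0,-0.003],[0,0,0]],
  [0,[0,0,-0.006],[0,0,0]],
  [0,[0,0,-0.01],[0,0,0]],
  [0,[0,0,-0.01],[0,0,0]],
])

```text
clock: 13.4
tool_pos: [0.5736, 0.1333, 0.1284]
eef_rot: [-0.508, 0.861, 0.0, 0.001]
contact_force: [0.7, 1.1, 4.5]
opening: 0.582
finger_force: 60.0
```

>>> inch_along([
  [0,[0,0,-0.002],[0,0,0]],
  [0,[0,0,-0.005],[0,0,0]],
  [0,[0,0,-0.008],[0,0,0]],
  [0,[0,0,-0.008],[0,0,0]],
])

```text
clock: 13.8
tool_pos: [0.5727, 0.1324, 0.1356]
eef_rot: [-0.508, 0.861, -0.0, -0.0]
contact_force: [0.3, 0.7, -0.2]
opening: 0.58
finger_force: 60.0
```

The cap is free, with no holding force. I'll lift it straight up 0.10 m.

>>> inch_along([
  [0,[0,0,-0.01],[0,0,0]],
  [0,[0,0,-0.025],[0,0,0]],
  [0,[0,0,-0.045],[0,0,0]],
  [0,[0,0,-0.065],[0,0,0]],
  [0,[0,0,-0.085],[0,0,0]],
  [0,[0,0,-0.097],[0,0,0]],
  [0,[0,0,-0.1],[0,0,0]],
  [0,[0,0,-0.1],[0,0,0]],
  [0,[0,0,-0.1],[0,0,0]],
])

```text
clock: 14.7
tool_pos: [0.5724, 0.1323, 0.2348]
eef_rot: [-0.508, 0.861, 0.0, -0.001]
contact_force: [-0.7, 0.0, 0.3]
opening: 0.581
finger_force: 60.0
```

```bash
python3 - <<'E'
from h import *
p,d=snapshot('scene');cv2.imwrite('pics/s3.png',cv2.resize(p[70:260,230:450,::-1],None,fx=2.5,fy=2.5))
p,d=snapshot('wrist');cv2.imwrite('pics/w3.png',p[:,:,::-1])
E
```

```text
(no output)
```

View pics/s3.png

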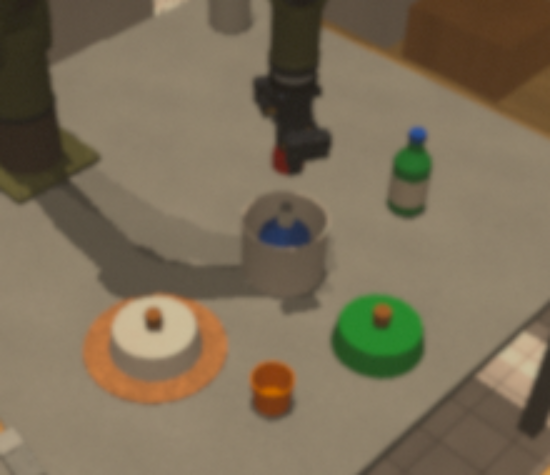

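View pics/w3.png

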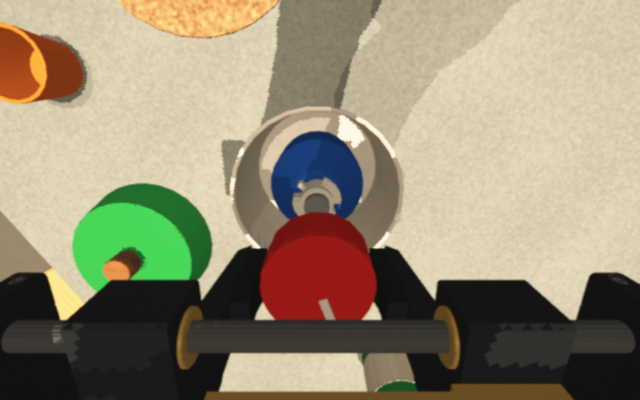

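The scene view shows the lid upright on the mat at (155,340) and the bare neck at (285,215). The wrist view shows the red cap held level between the fingers at (318,270), above the bare neck at (316,200). The other objects have not moved.

```bash
python3 -c "
from plant import *
print(finish_job())"
```

```text
the job is handed in; nothing more can be done
None
```

The job is handed in at about 15 s of the 64 s allowed: the lid is upright on the near cork mat, and the gripper holds the red cap level about 8 cm above the bare bottle neck.

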